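# Close and clamp the loaded drying chamber

## Robot

A 6-joint arm with a two-finger parallel gripper is mounted at the origin on the work surface. World frame = base frame: x ahead of the robot, y to its left, z up, the work surface at z = 0. Lengths are in mm, angles in rad, forces in N, time in s.
With the tool pointing down it reaches from about 225 to 875 mm from the base axis. Payload 3.4 kg.
Tool frame: the origin (TCP) lies at the very end of the fingers, on their centre line; the grasp point (between the pads) lies 19 mm behind it; z points along the fingers, y is the line along which they close (so a half turn about z gives the same grasp; the last joint's range is limited). The gripper opens to 85 mm and grips with 20 to 120 N. Pads are 22 mm wide; open, the fingers measure 114 mm over their backs; the gripper's body (76 mm by 85 mm) begins 54 mm behind the grasp point. The pads swing forward as they close: fully open they stand 13 mm farther back than shut.
Start: joints at [-1.289, 0.276, 1.505, -0, 1.361, -0.121], TCP at [225.4, -529.016, 231.328] pointing down, gripper open.
Joint ranges: [-2.89, 2.89], [-0.75, 2.08], [0.22, 2.7], [-1.18, 4.32], [0.11, 2.71], [-2.7, 2.7]. Speed limits (rad/s): [2.57, 2.57, 3.14, 3.14, 3.14, 3.14].

## Interface

Orientations are given as a unit quaternion [w, x, y, z].
In Python, from bench import r gives the robot as it stands. The module is installed in compiled form; this text tells all that it offers.
- The arm moves only by the tool drive_tool, never from a script. Its argument "plan" is a list of rows, each a list of 3 entries, a list of its own where there are three numbers: the shift along the world's x, y, z in mm, then the turn, a rotation vector about the world's x, y, z in rad, then the closure, from 0 (fully open) to 1 (shut). In form: [[[tx, ty, tz], [ax, ay, az], grip], ...]. A call has 1 to 20 rows; each row is the pose to reach, as a shift and turn from the pose commanded when the call began; what a row does not reach only later rows make up. A row lasts 1/12 s, in which the tool goes at most 41.7 mm and 7.16 degrees, less where a joint would pass 70% of its speed; a pose out of reach is approached as far as the arm can. A call with a gripper value outside its range is refused whole. The fingers move at their own pace and stop on an object; "squeeze" is the grip in N (left out, the last holds). Time passes only in rows, so rows that repeat a pose let the fingers close. It gives the time, the measured TCP pose, the force, the opening and the grip force at its end, in the units of the state.
- r.sense(): the state, without advancing time (a new reading comes with each control period).
- r.snapshot(name): name is "scene" or "top" or "wrist"; returns the picture (480x640x3 uint8, blue, green, red); there is no depth.
- r.get_calibration(name): a dict with "fovy" (degrees; the focal length in pixels is half the picture's height over the tangent of half this angle, whatever the lens; pixels are square), "cx", "cy" (the principal point, pixels), "R" (3x3) and "t" (3): a world point X has camera coordinates R X + t; the wrist camera has in their place "hand_eye" (4x4, takes a point from camera to tool coordinates, whose origin is the TCP and whose axes are the flange's). Camera axes: x right, y down, z forward; pixel columns grow to the right and rows downward; lengths in mm; the calibration is good to about 2 mm. A picture is of the moment at which its call begins: read the wrist's pose just before it. get_calibration takes no time and is no camera call.
- r.job_done(): hands the job in; it is judged then, once.
The state is a dict: "time": time; "qpos": joint angles; "joint_velocities": joint speeds; "joint_torque": joint torques, N m; "tool_pos": TCP position; "eef_rot": TCP orientation; "force": force on the tool from outside, world axes, zero at the start; "moment": the same for the moment, N m; "gripper_width": opening from 0.0 (shut) to 1.0 (fully open); "gripper_force": force on a finger pad.
Only numpy, scipy, OpenCV 4.12 (cv2) and the standard library are available. Lean on these libraries where they do the work, as an engineer would, in place of code of your own. Each camera call takes 0.05 s, during which the arm holds its last target. There are 200 camera calls.

## Task

The blue drying chamber on the bench has just been loaded with its two jars; please close it up. Pick up the loose aluminium lid by its handle and set it gently, without dropping it, on the chamber so that it sits flush all round, then swing the bail clamp by its red grip over the lid, fully down until its feet rest on the lid. Do not shove or knock over any of the glassware and containers.

Things in the scene. Friction and masses are not known exactly. Their poses are not given: they have to be found in the camera images.
- chamber: Drying chamber, fixed to the bench: open blue box 170 (its x) x 150 (its y) x 90 mm tall, walls and floor 10 mm, so the mouth is 150 x 130 mm. Origin: centre of its underside, at bench height; z up. Its x runs from the front (white plate with dial, roughly towards the robot) to the back, where the clamp is hinged. In the left or right half of the bench, yaw up to 0.2 rad.
- lid: Loose lid, 0.3-0.45 kg, flat on the bench in the other half, right way up: aluminium plate 166 (its x) x 146 (y) x 8 mm over a black plug 138 x 118 x 10 mm that enters the mouth with 6 mm play each side until the plate lies on the rim. Fits at half turns, not quarter turns. Origin: centre of the plug's underside, z up. Seated: 80 mm above the chamber's origin, centred. Yaw up to 0.5 rad.
- lid_handle (a point): Centre of the lid's black grip bar, 52 mm above the lid's origin: 70 mm long along the lid's x, 16 mm wide (y), 16 mm tall, on two posts 12 x 14 mm near its ends; 26 mm free between bar and plate.
- bail (a joint): Angle a (rad) of the clamp, a steel U-shaped bail hinged along the chamber's back edge. 1.5 to 1.7 at the start (upright, open; stop at 1.85); 0 when its two rubber feet rest on the seated lid (-0.04 without lid). Falling values swing the red grip from the back over to the front and down. Stiff hinge: stays where it is left; 2 to 4 N at the grip moves it.
- bail_grip (a point): Centre of the bail's red cross bar: round, 14 mm thick, 92 mm long, parallel to the chamber's y. From the hinge point, in the chamber's axes: x = -170 cos a + 30 sin a, z = 170 sin a + 30 cos a (mm), a the bail angle. Clamped, it is 38 mm above the lid's plate and 28 mm clear of the handle's end; the two arms pass beside the handle, 104 mm apart.
- bail_hinge (a point): Middle of the bail's hinge axis (parallel to the chamber's y), 100 mm behind the chamber's centre (+x of the chamber), 106 mm above the bench.
- jar_left: amber sample jar already standing in the chamber, 42 mm across, 62 mm tall; origin at its base
- jar_right: the other amber sample jar in the chamber, same size; origin at its base
- bottle_clear: bystander: clear glass reagent bottle, blue cap, 68 mm across, 150 mm tall; origin at the centre of its base
- bottle_amber: bystander: amber glass reagent bottle, blue cap, 70 mm across, 150 mm tall; origin at the centre of its base
- beaker: bystander: open glass beaker, 72 mm across, 95 mm tall; origin at the centre of its base
- wash_bottle: bystander: white plastic bottle, red cap, 64 mm across, 140 mm tall; origin at the centre of its base
- powder_jar: bystander: white plastic jar, black cap, 64 mm across, 80 mm tall; origin at the centre of its base

How it is judged (in metres and radians):
On the way, in this order (a step that is already met when the one before it is completed fails the run):
1. the lid sits flush on the chamber, the clamp still open (z of lid in the frame of chamber between 0.077 and 0.083 m and x of lid in the frame of chamber between -0.009 and 0.009 m and y of lid in the frame of chamber between -0.009 and 0.009 m and angle between lid's own z axis and vertical below 0.03 rad and angle between the x axis of lid and the x axis of chamber, either way round below 0.12 rad and value of joint bail above 0.15 rad), for 0.2 s.
2. the clamp is fully down on the seated lid (z of lid in the frame of chamber between 0.077 and 0.083 m and x of lid in the frame of chamber between -0.009 and 0.009 m and y of lid in the frame of chamber between -0.009 and 0.009 m and angle between lid's own z axis and vertical below 0.03 rad and angle between the x axis of lid and the x axis of chamber, either way round below 0.12 rad and value of joint bail between -0.02 and 0.035 rad), for 0.2 s.
At the end, for the whole second after the job is handed in: Lid seated: origin within 3 mm of 80 mm above the chamber's, within 9 mm of centre in x and y, tilt under 0.03 rad, within 0.12 rad of square (either way round). Bail between -0.02 and 0.035 rad. Lid and bail at rest; jars and bystanders upright within 0.15 rad (all of step 2 and linear speed of lid below 0.02 m/s and velocity of joint bail between -0.05 and 0.05 rad/s and angle between each of jar_left, jar_right, bottle_clear, bottle_amber, beaker, wash_bottle, powder_jar's own z axis and vertical below 0.15 rad); the robot touches nothing.
It fails at once if the lid is dropped: it moves faster than 0.7 m/s (a fall of 25 mm) while nothing of the robot touches it (linear speed of lid above 0.7 m/s and contact force between each of the fingers, the arm and lid below 0.05 N).
It fails at once if a bystander is tipped by more than 0.5 rad or moved more than 40 mm (angle between any of bottle_clear, bottle_amber, beaker, wash_bottle, powder_jar's own z axis and vertical above 0.5 rad or distance of any of bottle_clear, bottle_amber, beaker, wash_bottle, powder_jar from where it was at the start of the episode above 0.04 m).
It fails at once if a jar in the chamber is knocked over (more than 0.5 rad) (angle between any of jar_left, jar_right's own z axis and vertical above 0.5 rad).
It also fails if it takes over 64 s, if anything falls off the work surface, if the arm or the gripper's body presses on something with over 40 N, if the wrist force passes 120 N, or if a joint passes its speed limit or range.

## Working session

There is one attempt and no reset: what is moved stays moved. The work goes in short steps, Python scripts to look and compute and a tool call to move; the robot and the scene stay as the last step left them, time stands still between calls to the robot, and variables do not carry over. Pictures are saved under pics/ and viewed, at most 10 in all, crops included, and the job is handed in when it is done.

Besides the shell and the picture viewer there is one more tool, called after "Request:" as a command line: name --argument value ..., lists and objects as JSON in quotes. drive_tool: Moves the arm, as the interface text tells. Its arguments: {"type":"object","properties":{"plan":{"type":"array"},"squeeze":{"type":"number"}},"required":["plan"]}

```bash
mkdir -p pics; cat > h.py <<'E'
import numpy as np, cv2
from bench import r
from scipy.spatial.transform import Rotation as Ro
def cal(n):
    c=r.get_calibration(n); f=240/np.tan(np.radians(c["fovy"])/2)
    if n=="wrist":
        s=r.sense(); w,x,y,z=s["eef_rot"]; T=np.eye(4); T[:3,:3]=Ro.from_quat([x,y,z,w]).as_matrix(); T[:3,3]=s["tool_pos"]
        M=np.linalg.inv(T@np.array(c["hand_eye"])); return f,c["cx"],c["cy"],M[:3,:3],M[:3,3]
    return f,c["cx"],c["cy"],np.array(c["R"]),np.array(c["t"])
def proj(c,X):
    f,cx,cy,R,t=c; p=np.atleast_2d(X)@R.T+t; return p[:,:2]/p[:,2:]*f+[cx,cy]
def ray(c,uv,z):
    f,cx,cy,R,t=c; o=-R.T@t; uv=np.atleast_2d(uv); d=np.c_[(uv-[cx,cy])/f,np.ones(len(uv))]@R
    return o+d*((z-o[2])/d[:,2])[:,None]
E
python3 - <<'E'
from h import *
for n in ("top","scene"):
    cv2.imwrite(f"pics/{n}.png",r.snapshot(n)); c=cal(n); print(n,c[0],c[1:3],-c[3].T@c[4])
print(r.sense())
E
```

```text
top 579.82820781846 (315.65430260177646, 235.7253647663515) [ 374.14713054   13.09957006 1436.21871366]
scene 460.8727170008041 (320.71407019465687, 241.2318583931398) [1003.49556681 -753.48591334  821.7822496 ]
{'time': 0.1, 'qpos': array([-1.28899884e+00,  2.76525712e-01,  1.50598457e+00,  1.67838824e-05,
        1.36072151e+00, -1.20999031e-01]), 'joint_velocities': array([ 0.00068253, -0.00184183, -0.00385706, -0.00116125,  0.0006376 ,
        0.00014189]), 'joint_torque': array([ 1.41515742e-03, -4.17699766e+01, -2.46404815e+01, -1.26664268e-04,
        5.91385615e-03,  7.64649741e-06]), 'tool_pos': array([ 225.26609535, -528.52975403,  230.53841904]), 'eef_rot': array([-8.17583361e-04,  9.79787851e-01,  2.00037735e-01, -5.76424678e-05]), 'force': array([-0.06053594,  0.52112717, -0.24734021]), 'moment': array([0.00489384, 0.01665792, 0.01773653]), 'gripper_force': 0.0, 'gripper_width': 1.000413085520025}
```

View pics/top.png

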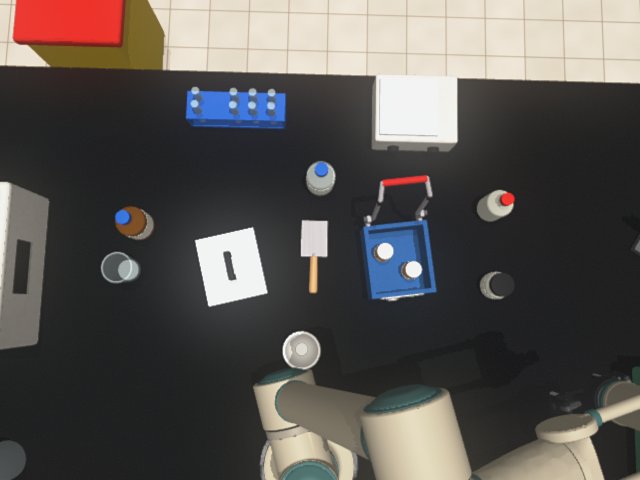

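View pics/scene.png

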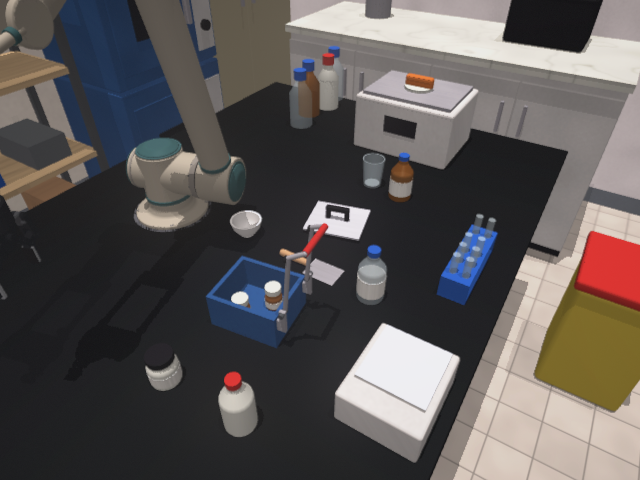

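The top view shows the lid at about (231,266) with its handle at (231,265). The chamber is at about (399,260) with the bail grip at (405,181). The trowel between them and the bowl near the robot stay clear of the route if I travel high. Next I'll fit silhouettes.

```bash
cat >> h.py <<'E'
from scipy.optimize import minimize
def box(p,lx,ly,z0,z1):
    c,s=np.cos(p[2]),np.sin(p[2])
    return np.array([[p[0]+c*a*lx/2-s*b*ly/2,p[1]+s*a*lx/2+c*b*ly/2,z] for a in(-1,1) for b in(-1,1) for z in(z0,z1)])
def fit(cam,mask,p0,dims,bias=16):
    n,l,st,_=cv2.connectedComponentsWithStats(mask); m=(l==1+np.argmax(st[1:,4])).astype(np.uint8)
    pts=cv2.findNonZero(m); H=cv2.convexHull(pts)
    T=np.zeros(mask.shape,np.uint8); cv2.fillConvexPoly(T,H,1); T=T.astype(float)
    def cost(p):
        h=cv2.convexHull(proj(cam,box(p,*dims)).astype(np.float32)).reshape(-1,2)
        I=np.zeros(mask.shape,np.uint8); cv2.fillConvexPoly(I,np.round(h*16).astype(np.int32),255,cv2.LINE_AA,4)
        return np.abs(I/255-T).sum()/T.sum()
    q=minimize(cost,p0,method="Nelder-Mead",options=dict(initial_simplex=[p0]+[list(np.add(p0,d)) for d in([15,0,0],[0,15,0],[0,0,.15])],xatol=.01,fatol=1e-5,maxiter=400))
    return q.x,q.fun,H
def blue(im):
    h=cv2.cvtColor(im,cv2.COLOR_BGR2HSV); return cv2.inRange(h,(100,120,50),(125,255,255))
def red(im):
    h=cv2.cvtColor(im,cv2.COLOR_BGR2HSV); return cv2.inRange(h,(0,170,90),(6,255,255))|cv2.inRange(h,(174,170,90),(180,255,255))
E
python3 - <<'E'
from h import *
im=cv2.imread("pics/top.png"); c=cal("top")
def roi(m,x0,y0,x1,y1):
    o=np.zeros_like(m); o[y0:y1,x0:x1]=m[y0:y1,x0:x1]; return o
print("guess",ray(c,[[231,266]],18),ray(c,[[399,260]],90))
white=cv2.inRange(im,(150,150,150),(255,255,255))
L=fit(c,roi(white,180,215,280,320),[*ray(c,[[231,266]],18)[0,:2],.2],(166,146,10,18)); print("lid",L[:2])
C=fit(c,roi(blue(im),350,205,445,305),[*ray(c,[[399,260]],90)[0,:2],.1],(170,150,0,90)); print("ch",C[:2])
m=roi(red(im),370,170,440,195); v,u=np.nonzero(m); 
(x,y),(w,h),a=cv2.minAreaRect(cv2.findNonZero(m)); print((x,y),w,h,a)
p=C[0]
for a in(1.4,1.5,1.6,1.7,1.8):
    d=100-170*np.cos(a)+30*np.sin(a); G=[p[0]+d*np.cos(p[2]),p[1]+d*np.sin(p[2]),106+170*np.sin(a)+30*np.cos(a)]
    print(a,np.round(G,1),proj(c,G),proj(cal("scene"),G))
im2=cv2.imread("pics/scene.png"); m=roi(red(im2),290,215,340,260); print(cv2.minAreaRect(cv2.findNonZero(m)))
for n,uv in dict(wash=(507,199),powder=(503,285),clear=(321,170),bowl=(301,350)).items(): print(n,ray(c,[uv],100)[0].round())
E
```

```text
guess [[467.77843653 201.70264642  18.        ]] [[ 486.14666949 -198.22034259   90.        ]]
lid (array([4.66853103e+02, 2.02487818e+02, 2.51195157e-01]), np.float64(0.02138783269961977))
ch (array([ 4.89747686e+02, -2.00245849e+02,  1.25779011e-01]), np.float64(0.02220441310039002))
(404.67999267578125, 180.239990234375) 6.311147689819336 43.492042541503906 84.0938491821289
1.4 [ 589.6 -187.6  278.6] [[408.62951133 201.6837654 ]] [[292.14114856 231.21253675]]
1.5 [ 606.7 -185.5  277.7] [[407.51529284 193.46606588]] [[300.18818825 233.90562952]]
1.6 [ 623.6 -183.3  275.1] [[406.27484269 185.5490283 ]] [[308.25576306 237.31085699]]
1.7 [ 640.2 -181.2  270.7] [[404.92711876 178.04073779]] [[316.23101914 241.38977612]]
1.8 [ 656.3 -179.2  264.7] [[403.4925516  171.03924389]] [[324.00051919 246.09089423]]
((315.2413635253906, 237.89651489257812), (6.395359039306641, 33.95845413208008), 35.83765411376953)
wash [ 635. -450.  100.]
powder [ 433. -437.  100.]
clear [693. -12. 100.]
bowl [276.  25. 100.]
```

Request:
drive_tool --plan '[[[121,366,0],[0,0,-0.08],0],[[121,366,0],[0,0,-0.08],0],[[121,366,0],[0,0,-0.08],0],[[121,366,0],[0,0,-0.08],0],[[121,366,0],[0,0,-0.08],0],[[121,366,0],[0,0,-0.08],0],[[121,366,0],[0,0,-0.08],0],[[121,366,0],[0,0,-0.08],0],[[121,366,0],[0,0,-0.08],0],[[241,731,0],[0,0,-0.152],0],[[241,731,0],[0,0,-0.152],0],[[241,731,0],[0,0,-0.152],0],[[241,731,0],[0,0,-0.152],0],[[241,731,0],[0,0,-0.152],0],[[241,731,0],[0,0,-0.152],0],[[241,731,0],[0,0,-0.152],0],[[241,731,0],[0,0,-0.152],0],[[241,731,0],[0,0,-0.152],0],[[241,731,0],[0,0,-0.152],0],[[241,731,0],[0,0,-0.152],0]]'

```text
time: 1.77
tool_pos: [467.5, 206.2, 230.6]
eef_rot: [-0.001, 0.992, 0.127, 0.0]
force: [0.7, -0.2, 0.6]
gripper_width: 1.0
gripper_force: 0.0
```

```bash
python3 - <<'E'
from h import *
c=cal("wrist"); im=r.snapshot("wrist"); cv2.imwrite("pics/w1.png",im)
s=r.sense(); print(s["tool_pos"],s["eef_rot"],s["qpos"],s["time"]); print(r.get_calibration("wrist")["hand_eye"])
p=[467,202.5,.251]
print(proj(c,box(p,166,146,18,18)),proj(c,box(p,70,16,60,60)))
E
```

```text
[466.41238396 203.70861961 230.51032227] [ 1.55982199e-04  9.91921757e-01  1.26849135e-01 -7.06822336e-04] [ 2.75075368e-01  1.77540292e-01  1.64042797e+00 -1.03370923e-04
  1.32506857e+00  1.59151324e+00] 1.8167
[[ 7.57329370e-04 -9.55342248e-01 -2.95500619e-01  7.55225138e+01]
 [ 9.99999646e-01  6.15307063e-04  5.73603773e-04 -4.89447970e-01]
 [-3.66164299e-04 -2.95500949e-01  9.55342376e-01 -1.44319432e+02]
 [ 0.00000000e+00  0.00000000e+00  0.00000000e+00  1.00000000e+00]]
[[397.07888363 282.49458938]
 [397.07888363 282.49458938]
 [260.27559177 281.76675034]
 [260.27559177 281.76675034]
 [408.35875815 118.88980617]
 [408.35875815 118.88980617]
 [251.81111181 118.05372595]
 [251.81111181 118.05372595]] [[338.15245442 252.93601691]
 [338.15245442 252.93601691]
 [320.72281749 252.84322189]
 [320.72281749 252.84322189]
 [339.41980463 176.27707008]
 [339.41980463 176.27707008]
 [320.84143604 176.17798164]
 [320.84143604 176.17798164]]
```

View pics/w1.png

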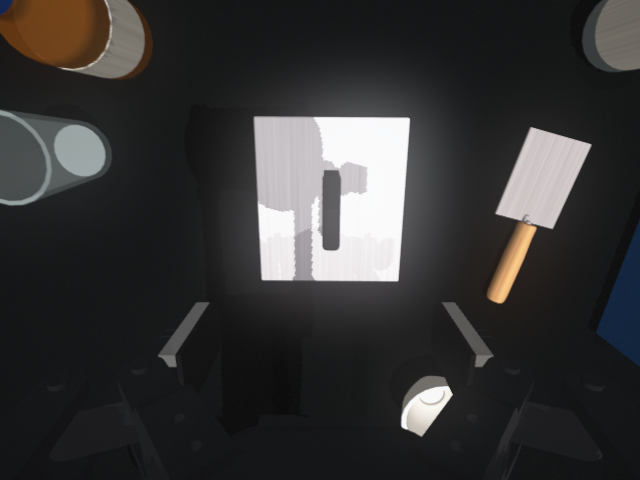

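The wrist view shows plate corners at (254,117), (409,118), (399,281) and (262,280). These are within 2 px of the prediction, so the lid is at about (468.5, 201, yaw 0.25). Now I'll descend and grasp.

Request:
drive_tool --plan '[[[2,-1,-60],[0,0,0],0],[[2,-1,-60],[0,0,0],0],[[2,-1,-120],[0,0,0],0],[[2,-1,-120],[0,0,0],0],[[2,-1,-150],[0,0,0],0],[[2,-1,-170],[0,0,0],0],[[2,-1,-185],[0,0,0],0],[[2,-1,-199],[0,0,0],0],[[2,-1,-199],[0,0,0],0],[[2,-1,-199],[0,0,0],0],[[2,-1,-199],[0,0,0],0.5],[[2,-1,-199],[0,0,0],1],[[2,-1,-199],[0,0,0],1],[[2,-1,-199],[0,0,0],1],[[2,-1,-199],[0,0,0],1],[[2,-1,-199],[0,0,0],1],[[2,-1,-199],[0,0,0],1],[[2,-1,-199],[0,0,0],1]]' --squeeze 70

```text
time: 3.32
tool_pos: [468.7, 201.3, 33.0]
eef_rot: [-0.0, 0.992, 0.125, 0.0]
force: [-1.3, 0.6, 5.8]
gripper_width: 0.172
gripper_force: 69.2
```

Request:
drive_tool --plan '[[[0,0,8],[0,0,0],1],[[0,0,20],[0,0,0],1],[[0,0,40],[0,0,0],1],[[0,0,65],[0,0,0],1],[[0,0,95],[0,0,0],1],[[0,0,125],[0,0,0],1],[[0,0,150],[0,0,0],1],[[0,0,160],[0,0,0],1],[[0,0,160],[0,0,0],1],[[0,0,160],[0,0,0],1],[[0,0,160],[0,0,0],1]]'

```text
time: 4.23
tool_pos: [466.9, 200.5, 190.2]
eef_rot: [0.0, 0.992, 0.125, -0.002]
force: [0.1, 0.4, -4.0]
gripper_width: 0.171
gripper_force: 68.5
```

```bash
python3 - <<'E'
from h import *
c=cal("wrist"); im=r.snapshot("wrist"); cv2.imwrite("pics/w2.png",im)
s=r.sense(); print(s["tool_pos"],s["eef_rot"],s["force"])
x,y=s["tool_pos"][:2]; z0=s["tool_pos"][2]-33
p=[x,y,.251]; print(proj(c,box(p,166,146,z0+18,z0+18))[::2])
cs=cal("scene"); b=blue(cv2.imread("pics/scene.png")); o=np.zeros_like(b); o[250:345,200:312]=b[250:345,200:312]
q=fit(cs,o,[489.7,-200.2,.126],(170,150,0,90)); print(q[:2]); print(q[2].reshape(-1,2)[::2].tolist()); print(proj(cs,box([489.7,-200.2,.126],170,150,0,90)).round(1).tolist())
g=cv2.resize(cv2.imread("pics/scene.png")[225:355,190:350],None,fx=4,fy=4,interpolation=cv2.INTER_CUBIC)
cv2.imwrite("pics/c1.png",np.vstack([g]))
E
```

```text
[466.85350825 200.54165118 190.10259015] [ 3.86064393e-04  9.92146537e-01  1.25058421e-01 -2.34352184e-03] [-0.25715612 -0.62920579 -3.00729262]
[[458.83644033 427.58091038]
 [192.62742627 427.59566752]
 [503.42623881 106.08156283]
 [148.75879643 105.88151213]]
(array([ 4.87832978e+02, -1.97299506e+02,  1.44220546e-01]), np.float64(0.20533756726548683))
[[284, 334], [278, 344], [261, 342], [212, 323], [210, 317], [206, 295], [237, 260], [244, 256], [283, 268]]
[[210.5, 323.8], [204.4, 296.6], [244.9, 282.5], [241.1, 255.8], [274.9, 348.6], [272.3, 321.2], [304.9, 303.0], [304.1, 275.9]]
```

View pics/w2.png

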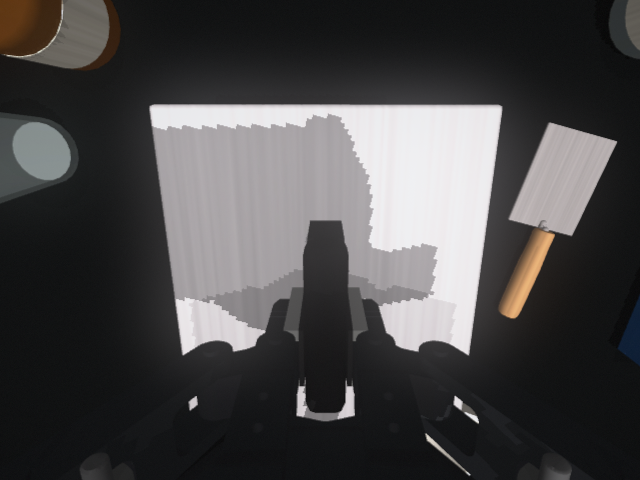

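View pics/c1.png

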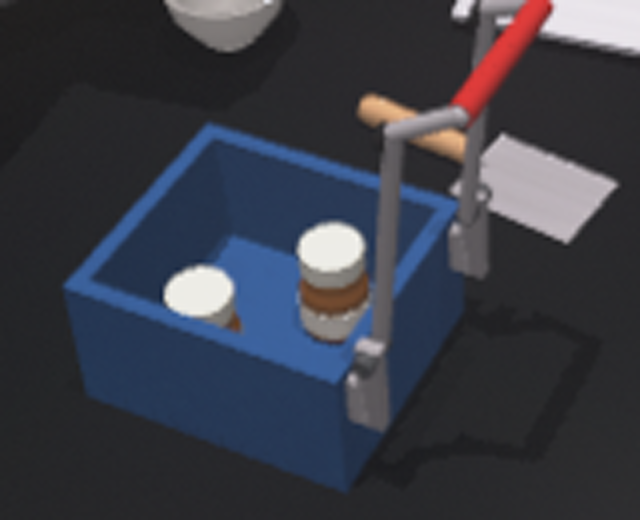

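The wrist view shows the lid held square, with its far corners at (150,105) and (501,105), under 1 mm from the prediction. In the scene crop the rim corners are at (206.8,296.5), (242.5,256.3), (274.5,320) and (305.5,276.3). I'll combine these with the top view, using the lid's known start pose to take out each camera's bias.

```bash
python3 - <<'E'
from h import *
from scipy.optimize import least_squares
cs=cal("scene"); ct=cal("top")
S=np.array([[206.8,296.5],[242.5,256.3],[274.5,320],[305.5,276.3]])
f=lambda p:(proj(cs,box(p,170,150,90,90)[::2])-S).ravel()
q=least_squares(f,[490,-200,.12]); print("scene chamber",q.x,np.abs(q.fun).max())
# lid in scene
im=cv2.imread("pics/scene.png"); w=cv2.inRange(im,(150,150,150),(255,255,255)); o=np.zeros_like(w); o[195:245,295:380]=w[195:245,295:380]
print("scene lid",fit(cs,o,[468.5,201.3,.251],(166,146,10,18))[:2])
# top: refine edges with subpixel rim corners
t=cv2.imread("pics/top.png"); print(proj(ct,box([489.7,-200.2,.126],170,150,90,90)[::2]).round(1).tolist())
cv2.imwrite("pics/c2.png",cv2.resize(t[205:310,350:450],None,fx=5.5,fy=5.5,interpolation=cv2.INTER_CUBIC))
E
```

```text
scene chamber [ 4.92850629e+02 -1.97465882e+02  1.32424010e-01] 0.8945820685477202
scene lid (array([4.66203481e+02, 2.10158705e+02, 2.47150649e-01]), np.float64(0.09300200904632028))
[[436.3, 291.6], [372.2, 298.3], [427.1, 219.4], [363.8, 225.8]]
```

View pics/c2.png

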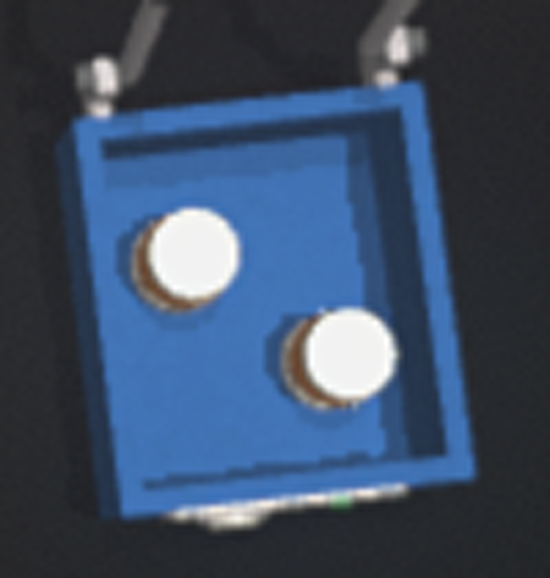

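Top-view rim corners are at (436,291.5), (371.5,298.6), (427,220) and (363,226.5), which puts the chamber at about (491, -200, yaw 0.128). Now I'll carry the lid over.

Request:
drive_tool --plan '[[[0,-10,0],[0,0,0],1],[[0,-30,0],[0,0,0],1],[[4,-60,0],[0,0,-0.02],1],[[5,-90,0],[0,0,-0.03],1],[[7,-120,0],[0,0,-0.04],1],[[9,-150,0],[0,0,-0.05],1],[[11,-180,0],[0,0,-0.06],1],[[13,-210,0],[0,0,-0.07],1],[[15,-240,0],[0,0,-0.08],1],[[17,-270,0],[0,0,-0.09],1],[[19,-300,0],[0,0,-0.1],1],[[21,-330,0],[0,0,-0.11],1],[[22,-360,0],[0,0,-0.12],1],[[23,-385,0],[0,0,-0.123],1],[[23,-398,0],[0,0,-0.123],1],[[23,-401,0],[0,0,-0.123],1],[[23,-401,0],[0,0,-0.123],1],[[23,-401,0],[0,0,-0.123],1],[[23,-401,0],[0,0,-0.123],1],[[23,-401,0],[0,0,-0.123],1]]'

```text
time: 5.95
tool_pos: [491.2, -198.6, 192.3]
eef_rot: [-0.0, 0.998, 0.065, -0.0]
force: [-0.6, -0.7, -2.3]
gripper_width: 0.174
gripper_force: 68.7
```

```bash
python3 - <<'E'
from h import *
for n in("top","wrist"): cv2.imwrite(f"pics/p_{n}.png",r.snapshot(n))
s=r.sense(); print(s["tool_pos"],s["eef_rot"],s["force"])
E
```

```text
[ 491.4424045  -198.91402936  192.47544292] [-3.95171983e-05  9.97910357e-01  6.46135489e-02  8.25078482e-05] [-0.12297682 -0.25384471 -3.12784796]
```

View pics/p_wrist.png

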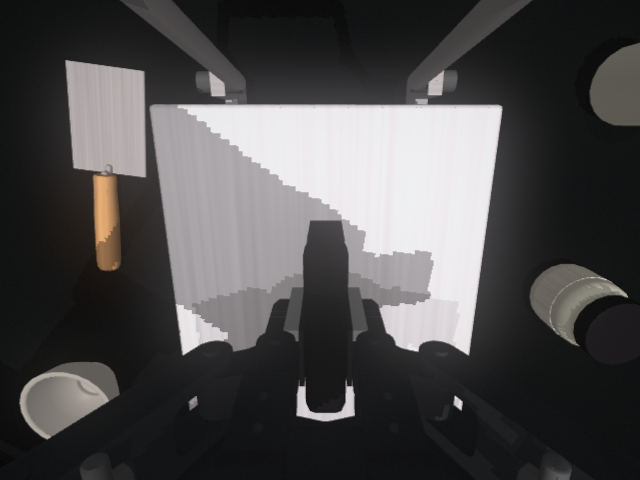

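The wrist view shows the hinge knobs at u≈197–245 and 408–457, centred at u≈327, just beyond the lid's far edge. The lid's centre is at u≈326.

```bash
python3 - <<'E'
from h import *
c=cal("wrist")
for y in(-201,-200,-199): print(y,proj(c,[491+100*np.cos(.128),y+100*np.sin(.128),106]))
E
```

```text
-201 [[329.61022535  82.71277021]]
-200 [[327.92112753  82.47370605]]
-199 [[326.2314193  82.2345555]]
```

Request:
drive_tool --plan '[[[-0.5,-0.5,-15],[0,0,0],1],[[-0.5,-0.5,-35],[0,0,0],1],[[-0.5,-0.5,-50],[0,0,0],1],[[-0.5,-0.5,-58],[0,0,0],1],[[-0.5,-0.5,-62],[0,0,0],1],[[-0.5,-0.5,-65],[0,0,0],1],[[-0.5,-0.5,-68],[0,0,0],1],[[-0.5,-0.5,-71],[0,0,0],1],[[-0.5,-0.5,-73],[0,0,0],1],[[-0.5,-0.5,-75],[0,0,0],1],[[-0.5,-0.5,-75],[0,0,0],1],[[-0.5,-0.5,-75],[0,0,0],1]]'

```text
time: 7.05
tool_pos: [491.0, -200.6, 117.4]
eef_rot: [0.0, 0.998, 0.064, 0.0]
force: [0.4, -0.2, -3.3]
gripper_width: 0.171
gripper_force: 68.6
```

Request:
drive_tool --plan '[[[0,0.8,-1],[0,0,0],1],[[0,0.8,-2],[0,0,0],1],[[0,0.8,-3],[0,0,0],1],[[0,0.8,-4],[0,0,0],1],[[0,0.8,-4.5],[0,0,0],1],[[0,0.8,-4.5],[0,0,0],1],[[0,0.8,-4.5],[0,0,0],1]]'

```text
time: 7.63
tool_pos: [490.9, -199.7, 113.0]
eef_rot: [0.0, 0.998, 0.064, -0.0]
force: [-0.2, 0.0, -1.3]
gripper_width: 0.176
gripper_force: 69.1
```

Request:
drive_tool --plan '[[[0,0,-0.7],[0,0,0],1],[[0,0,-1.4],[0,0,0],1],[[0,0,-1.4],[0,0,0],1],[[0,0,-1.4],[0,0,0],1]]'

```text
time: 7.97
tool_pos: [490.9, -199.7, 112.9]
eef_rot: [0.0, 0.998, 0.064, 0.0]
force: [-3.8, 1.3, 8.2]
gripper_width: 0.175
gripper_force: 70.3
```

Request:
drive_tool --plan '[[[0,0,0.7],[0,0,0],0.7],[[0,0,0.7],[0,0,0],0.5],[[0,0,0.7],[0,0,0],0.2],[[0,0,0.7],[0,0,0],0.2],[[0,0,0.7],[0,0,0],0.2],[[0,0,0.7],[0,0,0],0.2],[[0,0,15],[0,0,0],0.2],[[0,0,40],[0,0,0],0.2],[[0,0,70],[0,0,0],0.2],[[-10,0,105],[0,0,0],0.2],[[-30,0,140],[0,0,0],0.2],[[-50,0,180],[0,0,0],0.2],[[-50,0,210],[0,0,0],0.2],[[-50,0,210],[0,0,0],0.2],[[-50,0,210],[0,0,0],0.2],[[-50,0,210],[0,0,0],0.2]]'

```text
time: 9.3
tool_pos: [440.6, -199.5, 320.7]
eef_rot: [-0.0, 0.998, 0.064, -0.0]
force: [-0.1, -0.9, 0.6]
gripper_width: 0.799
gripper_force: 0.0
```

```bash
python3 - <<'E'
from h import *
c=cal("wrist"); im=r.snapshot("wrist"); cv2.imwrite("pics/w3.png",im)
s=r.sense(); print(s["tool_pos"],s["eef_rot"],s["qpos"])
for n in("scene",): cv2.imwrite(f"pics/p2_{n}.png",r.snapshot(n))
print(proj(c,box([491,-199.5,.128],166,146,98,98)[::2]).round(1).tolist())
m=red(im); print(cv2.minAreaRect(cv2.findNonZero(m)))
for a in(1.5,1.6,1.65,1.7):
    d=100-170*np.cos(a)+30*np.sin(a); G=[491+d*np.cos(.128),-199.5+d*np.sin(.128),106+170*np.sin(a)+30*np.cos(a)]
    print(a,np.round(G,1),proj(c,G))
E
```

```text
[ 440.42086534 -199.31896268  319.93077955] [-8.01170951e-04  9.97956763e-01  6.38784237e-02 -1.09720767e-03] [-5.69037132e-01  9.76780843e-02  1.51760866e+00 -6.13775050e-06
  1.52902306e+00  8.73915450e-01]
[[401.1, 233.0], [262.4, 232.9], [412.4, 59.4], [253.2, 59.3]]
((639.0, 21.5), (1.0, 0.0), -90.0)
1.5 [ 607.9 -184.5  277.7] [[ 341.85394867 -107.03904082]]
1.6 [ 624.8 -182.3  275.1] [[ 342.15951087 -154.54123164]]
1.65 [ 633.2 -181.2  273.1] [[ 342.24232243 -177.2755446 ]]
1.7 [ 641.4 -180.1  270.7] [[ 342.27616217 -198.97635929]]
```

View pics/w3.png

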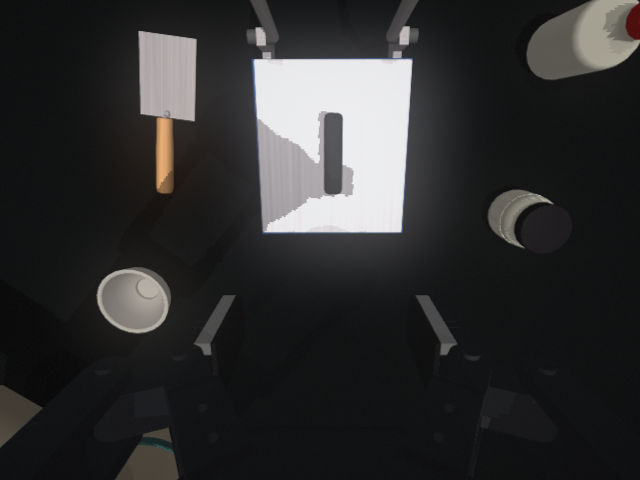

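The wrist view shows the lid seated, with plate corners at (253,59), (412,59), (403,233) and (263,233), matching the prediction, and thin even blue margins. Next I'll turn a quarter and go above the bail grip.

Request:
drive_tool --plan '[[[30,3,10],[0,0,0.12],0.2],[[60,6,20],[0,0,0.24],0.2],[[90,9,20],[0,0,0.36],0.2],[[120,12,20],[0,0,0.48],0.2],[[150,14,20],[0,0,0.6],0.2],[[175,16,20],[0,0,0.72],0.2],[[195,18,20],[0,0,0.84],0.2],[[195,18,20],[0,0,0.96],0.2],[[195,18,20],[0,0,1.08],0.2],[[195,18,20],[0,0,1.2],0.2],[[195,18,20],[0,0,1.32],0.2],[[195,18,20],[0,0,1.44],0.2],[[195,18,20],[0,0,1.571],0.2],[[195,18,20],[0,0,1.571],0.2],[[195,18,20],[0,0,1.571],0.2],[[195,18,20],[0,0,1.571],0.2],[[195,18,20],[0,0,1.571],0.2]]'

```text
time: 10.82
tool_pos: [635.9, -181.7, 340.7]
eef_rot: [-0.001, 0.661, 0.75, -0.0]
force: [-0.2, 0.2, 0.1]
gripper_width: 0.801
gripper_force: 0.0
```

```bash
python3 - <<'E'
from h import *
c=cal("wrist"); im=r.snapshot("wrist"); cv2.imwrite("pics/w4.png",im)
s=r.sense(); print(s["tool_pos"],s["eef_rot"],s["qpos"])
m=red(im); n,l,st,ce=cv2.connectedComponentsWithStats(m); print([(st[i].tolist(),ce[i].round(1).tolist()) for i in range(1,n) if st[i,4]>100])
for a in(1.6,1.65,1.7):
    d=100-170*np.cos(a)+30*np.sin(a); G=np.array([491+d*np.cos(.128),-199.5+d*np.sin(.128),106+170*np.sin(a)+30*np.cos(a)]); e=np.array([-np.sin(.128),np.cos(.128),0])*46
    print(a,np.round(G,1),proj(c,[G,G-e,G+e]).round(1).tolist())
E
```

```text
[ 635.89228276 -181.67943762  340.97457371] [-3.10989791e-04  6.60933492e-01  7.50444413e-01 -7.93626355e-05] [-3.83457791e-01  3.78725183e-01  1.08817641e+00  5.72030584e-05
  1.67533044e+00 -5.10124079e-01]
[([315, 176, 24, 148, 3196], [326.8, 248.0]), ([283, 402, 23, 16, 223], [294.3, 409.4])]
1.6 [ 624.8 -182.3  275.1] [[307.2, 253.5], [308.3, 320.2], [306.0, 178.2]]
1.65 [ 633.2 -181.2  273.1] [[321.0, 252.5], [321.3, 318.7], [320.6, 177.7]]
1.7 [ 641.4 -180.1  270.7] [[334.3, 251.2], [333.9, 316.9], [334.8, 177.1]]
```

View pics/w4.png

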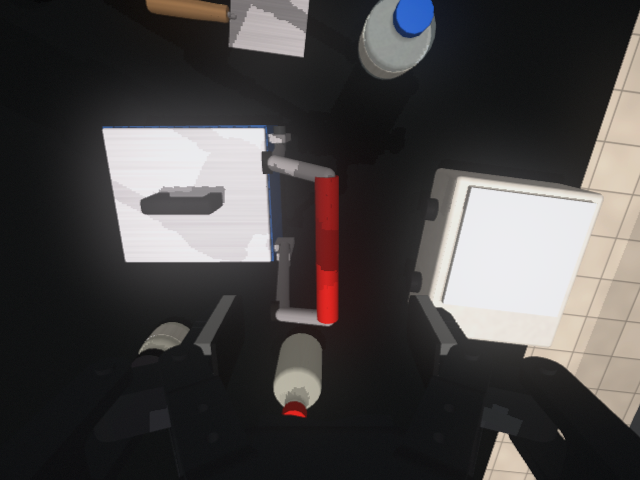

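The wrist view shows the red bar at u≈327, v 176–324, so a≈1.67 and the grip is at about (637,-181,272), between the fingers. Now I'll descend and grip it lightly.

Request:
drive_tool --plan '[[[1,1,-25],[0,0,0],0.2],[[1,1,-50],[0,0,0],0.2],[[1,1,-70],[0,0,0],0.2],[[1,1,-82],[0,0,0],0.2],[[1,1,-88],[0,0,0],0.2],[[1,1,-88],[0,0,0],0.2],[[1,1,-88],[0,0,0],0.5],[[1,1,-88],[0,0,0],0.7],[[1,1,-88],[0,0,0],1],[[1,1,-88],[0,0,0],1],[[1,1,-88],[0,0,0],1],[[1,1,-88],[0,0,0],1],[[1,1,-88],[0,0,0],1]]' --squeeze 30

```text
time: 11.95
tool_pos: [637.2, -180.9, 254.4]
eef_rot: [0.001, 0.66, 0.751, 0.0]
force: [-0.3, -0.4, 4.9]
gripper_width: 0.152
gripper_force: 29.3
```

```bash
python3 - <<'E'
from h import *
s=r.sense(); print(s["tool_pos"],s["force"],s["gripper_width"])
g=lambda a:np.array([(-170*np.cos(a)+30*np.sin(a))*.9918,(-170*np.cos(a)+30*np.sin(a))*.1277,170*np.sin(a)+30*np.cos(a)])
p=s["tool_pos"]+[0,0,19]; d=p-np.array([491+99.2,-199.5+12.8,106]); x=d[0]*.9918+d[1]*.1277
a0=np.arctan2(d[2],x); a0=np.pi-a0+np.arctan2(30,170)*1 ; print("r",np.hypot(x,d[2]),172.6)
a0=min(np.linspace(1.4,1.85,451),key=lambda a:abs(g(a)[0]*.9918+g(a)[1]*.1277-x)); print(a0)
for a in np.r_[np.linspace(a0,.1,20)[1:],.05,0,-.02]: print(round(a,2),(g(a)-g(a0)).round(1).tolist())
E
```

```text
[ 637.24210743 -180.87380574  254.42905946] [-0.25469291 -0.37982977  4.86835506] 0.15172147137414868
r 174.0094387055022 172.6
1.674
1.59 [-13.8, -1.8, 3.3]
1.51 [-27.8, -3.6, 5.5]
1.43 [-41.9, -5.4, 6.5]
1.34 [-56.1, -7.2, 6.4]
1.26 [-70.2, -9.0, 5.0]
1.18 [-84.2, -10.8, 2.5]
1.09 [-97.9, -12.6, -1.2]
1.01 [-111.2, -14.3, -6.0]
0.93 [-124.2, -16.0, -11.9]
0.85 [-136.5, -17.6, -18.9]
0.76 [-148.3, -19.1, -26.9]
0.68 [-159.4, -20.5, -35.8]
0.6 [-169.7, -21.8, -45.6]
0.51 [-179.1, -23.1, -56.3]
0.43 [-187.7, -24.2, -67.7]
0.35 [-195.3, -25.1, -79.8]
0.27 [-201.8, -26.0, -92.4]
0.18 [-207.4, -26.7, -105.6]
0.1 [-211.8, -27.3, -119.2]
0.05 [-213.9, -27.5, -127.5]
0.0 [-215.6, -27.8, -136.0]
-0.02 [-216.1, -27.8, -139.4]
```

Request:
drive_tool --plan '[[[-7,-1,2],[0,0,0],1],[[-14,-2,3],[0,0,0],1],[[-28,-4,5.5],[0,0,0],1],[[-42,-5.5,6.5],[0,0,0],1],[[-56,-7,6.5],[0,0,0],1],[[-70,-9,5],[0,0,0],1],[[-84,-11,2.5],[0,0,0],1],[[-98,-12.5,-1],[0,0,0],1],[[-111,-14.5,-6],[0,0,0],1],[[-124,-16,-12],[0,0,0],1],[[-136.5,-17.5,-19],[0,0,0],1],[[-136.5,-17.5,-19],[0,0,0],1],[[-136.5,-17.5,-19],[0,0,0],1]]'

```text
time: 13.03
tool_pos: [497.9, -199.4, 234.3]
eef_rot: [-0.001, 0.661, 0.751, -0.002]
force: [-3.5, -4.9, 2.8]
gripper_width: 0.148
gripper_force: 30.6
```

Request:
drive_tool --plan '[[[-12,-1.5,-8],[0,0,0],1],[[-23,-3,-17],[0,0,0],1],[[-33,-4,-27],[0,0,0],1],[[-42.5,-5.5,-37.5],[0,0,0],1],[[-51,-6.5,-49],[0,0,0],1],[[-59,-7.5,-61],[0,0,0],1],[[-65,-8.5,-73.5],[0,0,0],1],[[-71,-9,-86.5],[0,0,0],1],[[-75,-9.5,-100],[0,0,0],1],[[-75,-9.5,-100],[0,0,0],1],[[-75,-9.5,-100],[0,0,0],1]]'

```text
time: 13.95
tool_pos: [426.2, -208.7, 134.0]
eef_rot: [0.001, 0.66, 0.751, -0.0]
force: [1.7, -4.6, -3.6]
gripper_width: 0.153
gripper_force: 32.5
```

Request:
drive_tool --plan '[[[-1,0,-4],[0,0,0],1],[[-2,0,-8],[0,0,0],1],[[-3,-0.5,-12],[0,0,0],1],[[-3.5,-0.5,-15],[0,0,0],1],[[-4,-0.5,-17],[0,0,0],1],[[-4,-0.5,-18],[0,0,0],1],[[-4,-0.5,-18],[0,0,0],1],[[-4,-0.5,-18],[0,0,0],1]]'

```text
time: 14.62
tool_pos: [422.2, -209.2, 116.5]
eef_rot: [0.001, 0.66, 0.751, -0.0]
force: [1.4, -5.2, -0.2]
gripper_width: 0.15
gripper_force: 33.1
```

Request:
drive_tool --plan '[[[0,0,-1],[0,0,0],1],[[0,0,-2],[0,0,0],1],[[0,0,-2],[0,0,0],1],[[0,0,-2],[0,0,0],1]]'

```text
time: 14.95
tool_pos: [422.0, -209.2, 115.0]
eef_rot: [0.001, 0.66, 0.751, -0.0]
force: [0.5, -5.5, 4.3]
gripper_width: 0.15
gripper_force: 33.6
```

Request:
drive_tool --plan '[[[0,0,-1],[0,0,0],1],[[0,0,-2],[0,0,0],1],[[0,0,-3],[0,0,0],1],[[0,0,-3],[0,0,0],1],[[0,0,-3],[0,0,0],1]]'

```text
time: 15.37
tool_pos: [422.1, -209.2, 114.8]
eef_rot: [0.002, 0.66, 0.751, -0.0]
force: [-4.9, -1.5, 24.8]
gripper_width: 0.146
gripper_force: 35.4
```

It hit a hard stop at about 25 N, so the feet are on the lid. Now I'll relax the push, open only a little because of the handle, and lift.

Request:
drive_tool --plan '[[[0,0,1.5],[0,0,0],1],[[0,0,2.5],[0,0,0],1],[[0,0,2.5],[0,0,0],0.7],[[0,0,2.5],[0,0,0],0.68],[[0,0,2.5],[0,0,0],0.68],[[0,0,2.5],[0,0,0],0.68],[[0,0,2.5],[0,0,0],0.68],[[0,0,10],[0,0,0],0.68],[[0,0,25],[0,0,0],0.68],[[0,0,50],[0,0,0],0.68],[[0,0,85],[0,0,0],0.68],[[-30,0,125],[0,0,0],0.68],[[-70,0,160],[0,0,0],0.68],[[-100,0,190],[0,0,0],0.68],[[-100,0,190],[0,0,0],0.68],[[-100,0,190],[0,0,0],0.68],[[-100,0,190],[0,0,0],0.68]]'

```text
time: 16.78
tool_pos: [321.5, -208.3, 302.5]
eef_rot: [0.002, 0.661, 0.75, 0.0]
force: [0.5, -1.0, -0.2]
gripper_width: 0.322
gripper_force: 0.0
```

```bash
python3 - <<'E'
from h import *
im=r.snapshot("scene"); cs=cal("scene"); cv2.imwrite("pics/f1.png",cv2.resize(im[220:360,190:350],None,fx=4,fy=4,interpolation=cv2.INTER_CUBIC))
print(r.sense()["tool_pos"],r.sense()["force"])
m=red(im); m[:200]=0; m[330:]=0; m[:,400:]=0; print(cv2.minAreaRect(cv2.findNonZero(m)))
for a in(0,.03,.06,.1):
    d=100-170*np.cos(a)+30*np.sin(a); print(a,proj(cs,[491+d*.9918,-199.5+d*.1277,106+170*np.sin(a)+30*np.cos(a)])+[1.5,0])
E
```

```text
[ 321.61643257 -208.05844791  301.34803135] [ 0.98109461 -0.49681881 -0.21877864]
((227.4420166015625, 260.3978271484375), (4.757082462310791, 32.55628204345703), 41.987213134765625)
0 [[228.70867426 262.13865953]]
0.03 [[228.79021325 260.55221102]]
0.06 [[228.93209317 258.98431553]]
0.1 [[229.21601125 256.92522036]]
```

View pics/f1.png

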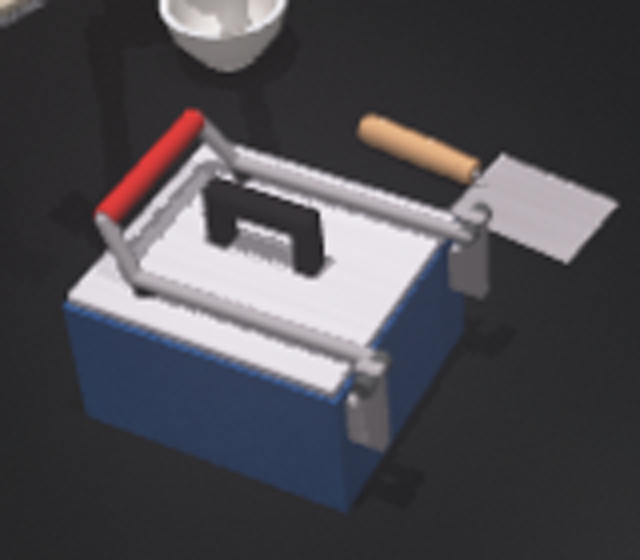

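The crop shows the lid flush and the bail down, with its feet on the plate. The grip is at (227.4,260.4). The upright bar read about 2 px high in v in this camera, so this corresponds to a≈0.

```bash
python3 -c "
from bench import r
print(r.job_done())"
```

```text
the job is handed in; nothing more can be done
None
```

The lid is on the chamber, flush in the pictures, and the bail clamp is fully down with its feet on it; I touched none of the glassware and handed the job in at about 17 s, but the hand-in returned no verdict.

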